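Home the creasing roller and shut the guard on a library cover creaser

TASK

Get the book-cover creaser ready to run: turn its black roller, which runs between two centres, until the orange register line faces straight up and let go of it; then slide the clear guard all the way across the roller until its catch clicks in. Leave the line facing up, and leave the books, the tape and the scissors where they are.

Things in the scene. Friction and masses are not known exactly. Their poses are not given: they have to be found in the camera images.
- creaser: Bench-top cover creaser, bolted down, level; 387 mm wide (y), 205 mm deep (x), 270 mm high. Origin on the table right below the middle of the roller; x points to the machine's rear (away from the robot), y to its left along the roller, z up. Roller bay between grey cheeks at y = +-85 mm; white drive housing from y = -97 to -290 mm.
- beam (a point): Lower front edge, at mid bay, of the grey cross beam above and behind the roller: machine x = 60 to 85 mm, z = 215 to 245 mm, from cheek to cheek; the guard rides on it. Beam and cheeks bar a gripper from straight above the roller: it must come from the robot's side, leaning, fingers pointing down and to the rear, some 20 to 45 degrees from vertical.
- cheek (a point): Front end of the left cheek's sloping edge, on its inner face. Cheeks are 12 mm thick, inner faces at machine y = +85 and -85 mm, and reach back to x = 85 mm. Cheeks and housing alike slope at 45 degrees in front, from 121 mm high at x = -80 mm to 246 mm at x = 45 mm. Between the cheeks the front is open.
- counter_roller (a point): Middle of the axis of the fixed lower counter roller, 36 mm in diameter, below and behind the black roller (28 mm to the rear, 67 mm above the table). In front, a flat infeed table 45 mm high from machine x = -120 to -50 mm.
- roller (a joint): Turn of the black roller on its axis, rad: 0 when the orange line faces straight up, positive when the line is turned to the machine's rear (about the machine's +y axis); it starts between 0.5 and 1.4. The roller can be turned either way and stays where it is left: a brake holds it with about 0.1 N m.
- roller_mid (a point): Point on the roller's axis midway between its ends, 115 mm above the table. The roller lies along the machine's y: rubber-covered, 52 mm in diameter over 130 mm, with thin steel ends, held between two steel cone centres; it can only turn. 25 mm or more is free all round it, except 11 mm towards the counter roller.
- roller_line (a point): Middle of the orange register line, a 7 mm wide stripe along the whole roller, on its surface 26 mm from the axis.
- guard (a joint): Travel of the clear sliding guard, m, along the machine's +y: 0 fully open (over the housing), 0.185 fully shut over the roller (hard stop); starts between 0 and 0.03. Sliding takes 1.5 to 3 N. From about 0.165 a sprung catch resists, so that some 10 N in all are needed; past about 0.18 it snaps over, drives the guard to 0.185 and holds it. Let go before that, it stays unlatched.
- guard_handle (a point): Middle of the black bar handle on the guard's clear shield: round bar, 14 mm thick, 90 mm long, in the machine's x-z plane, rising to the rear at 45 degrees, 38 mm off the shield along its normal (which points up and to the front at 45 degrees). It stays 222 mm above the table, 47 mm in front of the roller's axis. It can be pinched across, or pushed along, the machine's y.
- book_a: Blue hardcover book, 230 x 170 x 26 mm, lying flat left of the machine; origin at the centre of its underside. Bystander.
- book_b: Red hardcover book, 210 x 150 x 22 mm, lying on the blue one; origin at the centre of its underside. Bystander.
- tape: Roll of green tape on a cardboard core, 110 mm across, 48 mm high, lying flat beside the machine's left cheek; origin at the centre of its underside. Bystander.
- scissors: Scissors with blue handles, 165 mm long, 12 mm high, lying flat right of the machine; origin under the pivot end of the blades. Bystander.

How it is judged:
By the outcome, as a careful person would: the job done as asked, in the order asked, and still so for the second after the job is handed in, with the robot touching nothing.
It also fails if it takes over 72 s, if anything falls off the work surface, if the arm or the gripper's body presses on something with over 40 N, if the wrist force passes 120 N, or if a joint passes its speed limit or range.

ROBOT

A 6-joint arm with a two-finger parallel gripper is mounted at the origin on the work surface. World frame = base frame: x ahead of the robot, y to its left, z up, the work surface at z = 0. Lengths are in m, angles in rad, forces in N, time in s.
With the tool pointing down it reaches from about 0.375 to 0.9 m from the base axis. Payload 3.1 kg.
Tool frame: the origin (TCP) lies at the very end of the fingers, on their centre line; the grasp point (between the pads) lies 19 mm behind it (grip_depth is the distance from the TCP to the grasp point, in m); z points along the fingers, y is the line along which they close (so a half turn about z gives the same grasp; the last joint's range is limited). The gripper opens to 85 mm and grips with 20 to 120 N. Pads are 22 mm wide; open, the fingers measure 114 mm over their backs; the gripper's body (76 mm by 85 mm) begins 54 mm behind the grasp point. The pads swing forward as they close: fully open they stand 13 mm farther back than shut.
Start: joints at [-1.504, 0.527, 1.433, -0, 1.181, -0.178], TCP at [0.152, -0.606, 0.231] pointing down, gripper open.
Joint ranges: [-3.08, 3.08], [-0.75, 2.2], [0.22, 2.44], [-1.43, 4.57], [0, 2.65], [-2.85, 2.85]. Speed limits (rad/s): [2.79, 2.79, 3.14, 3.14, 3.14, 3.14].

INTERFACE

Orientations are given as a unit quaternion [x, y, z, w].
In Python, from station import * gives the robot as it stands.
- The arm moves only by the tool apply_moves, never from a script. Its argument "plan" is a list of rows, each a list of 7 numbers: the shift along the tool's x, y, z in m, then the turn, a rotation vector about the tool's x, y, z in rad, then the gripper command: -1 is fully open, 1 is shut, values between are in proportion. In form: [[dx, dy, dz, wx, wy, wz, jaw], ...]. A call has 1 to 8 rows; each row shifts and turns the commanded pose from where the row before left it, along the tool's axes as they then stand; what a row does not reach is not made up. A row lasts 1/8 s, in which the tool goes at most 62.5 mm and 10.7 degrees, less where a joint would pass 70% of its speed; a pose out of reach is approached as far as the arm can. A call is refused whole if a number of a shift passes 0.0625 or a number of a turn 0.188, either way. A call with a gripper value outside its range is refused whole. The fingers move at their own pace and stop on an object; "force" is the grip in N (left out, the last holds). Time passes only in rows, so rows that do not move let the fingers close. It gives the time, the measured TCP pose, the force, the opening and the grip force at its end, in the units of the state.
- sense(): the state, without advancing time (a new reading comes with each control period).
- snapshot(name): name is "side" or "top" or "wrist"; returns the picture (480x640x3 uint8, red, green, blue); there is no depth.
- calibration(name): a dict with "camera_matrix" (3x3 intrinsics, pixels), "k1" (the pictures are not rectified: a ray, as slopes to the right and down, at radius r is drawn at 1 + k1 r^2 times it, then the intrinsics apply), "R" (3x3) and "t" (3): a world point X has camera coordinates R X + t; the wrist camera has in their place "mount" (4x4, takes a point from camera to tool coordinates, whose origin is the TCP and whose axes are the flange's). Camera axes: x right, y down, z forward; pixel columns grow to the right and rows downward; lengths in m; the calibration is good to about 2 mm. A picture is of the moment at which its call begins: read the wrist's pose just before it. calibration takes no time and is no camera call.
- sign_off(): hands the job in; it is judged then, once.
The state is a dict: "t": time; "q": joint angles; "qd": joint speeds; "tau": joint torques, N m; "tcp_pos": TCP position; "tool_rot": TCP orientation; "force": force on the tool from outside, world axes, zero at the start; "ft_torque": the same for the moment, N m; "finger_gap": opening from 0.0 (shut) to 1.0 (fully open); "gripper_force": force on a finger pad.
Only numpy, scipy, OpenCV 4.12 (cv2) and the standard library are available. Lean on these libraries where they do the work, as an engineer would, in place of code of your own. Each camera call takes 0.05 s, during which the arm holds its last target. There are 200 camera calls.

## Working session

There is one attempt and no reset: what is moved stays moved. The work goes in short steps, Python scripts to look and compute and a tool call to move; the robot and the scene stay as the last step left them, time stands still between calls to the robot, and variables do not carry over. Pictures are saved under pics/ and viewed, at most 10 in all, crops included, and the job is handed in when it is done.

Besides the shell and the picture viewer there is one more tool, called after "Request:" in YAML: its name, and indented under it one key for each argument. apply_moves: Moves the arm, as the interface text tells. Its arguments: {"type":"object","properties":{"plan":{"type":"array"},"force":{"type":"number"}},"required":["plan"]}

```bash
ls; mkdir -p pics; python3 - <<'E'
from station import *
import cv2
s=sense(); print({k:s[k] for k in('t','tcp_pos','tool_rot','finger_gap','force')})
for n in('side','top'):
    cv2.imwrite(f'pics/{n}0.png',snapshot(n)[:,:,::-1]); c=calibration(n); print(n,c)
print(calibration('wrist'))
E
```

```text
pics
{'t': 0.0, 'tcp_pos': array([ 0.15208512, -0.60547407,  0.23034604]), 'tool_rot': array([ 9.92453424e-01,  1.22617483e-01,  6.78408597e-05, -1.07214895e-03]), 'finger_gap': 1.0028769619493585, 'force': array([-0.53721455,  0.8253683 , -0.01935358])}
side {'camera_matrix': array([[472.42230054,   0.        , 324.88459288],
       [  0.        , 472.42230054, 244.49499451],
       [  0.        ,   0.        ,   1.        ]]), 'k1': -0.05751864200884841, 'R': array([[-0.84556606,  0.53382645,  0.00688187],
       [ 0.45257658,  0.72358701, -0.52114899],
       [-0.28318275, -0.43755133, -0.85343797]]), 't': array([ 0.47491692, -0.26630443,  1.55124307])}
top {'camera_matrix': array([[511.97603714,   0.        , 318.01690048],
       [  0.        , 511.97603714, 243.72848314],
       [  0.        ,   0.        ,   1.        ]]), 'k1': -0.1316714867105093, 'R': array([[ 0.01438396, -0.99983827, -0.01079485],
       [-0.98888266, -0.01262672, -0.14816087],
       [ 0.14800061,  0.01280598, -0.98890436]]), 't': array([0.07522745, 0.60760742, 1.2921416 ])}
{'camera_matrix': array([[351.42591915,   0.        , 320.83158299],
       [  0.        , 351.42591915, 245.41095732],
       [  0.        ,   0.        ,   1.        ]]), 'k1': -0.03209835166812655, 'mount': array([[-5.68773630e-04, -9.47431270e-01, -3.19958848e-01,
         8.28014673e-02],
       [ 9.99999837e-01, -5.23867320e-04, -2.26420544e-04,
        -8.78507039e-04],
       [ 4.69019196e-05, -3.19958925e-01,  9.47431414e-01,
        -1.42527055e-01],
       [ 0.00000000e+00,  0.00000000e+00,  0.00000000e+00,
         1.00000000e+00]])}
```

View pics/side0.png

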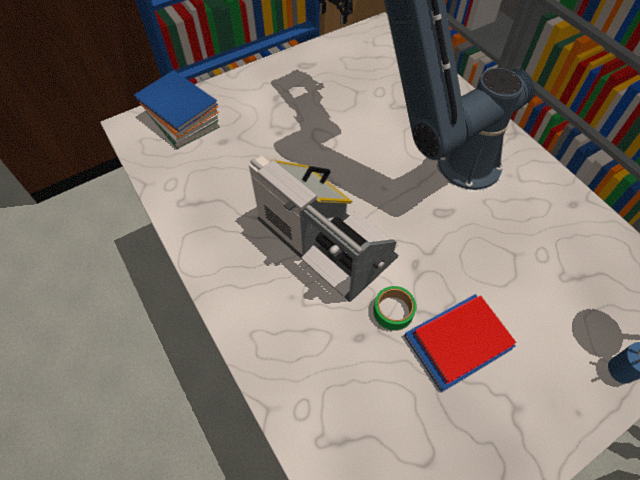

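View pics/top0.png

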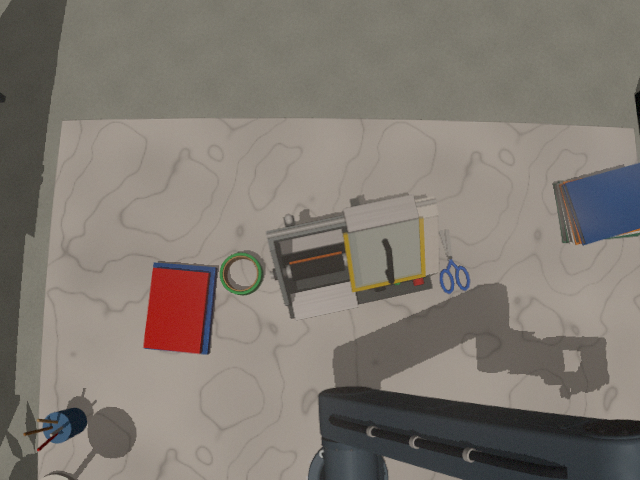

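The side view has the machine around (320,230). The top view has it at (265-440, 195-320), with the orange line near (315,257) and the handle near (390,260). I'll enlarge both.

```bash
python3 - <<'E'
import cv2
a=cv2.imread('pics/top0.png')[185:325,260:445]; cv2.imwrite('pics/top0c.png',cv2.resize(a,None,fx=4.2,fy=4.2,interpolation=cv2.INTER_CUBIC))
a=cv2.imread('pics/side0.png')[150:305,235:405]; cv2.imwrite('pics/side0c.png',cv2.resize(a,None,fx=3.8,fy=3.8,interpolation=cv2.INTER_CUBIC))
E
```

```text
(no output)
```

View pics/top0c.png

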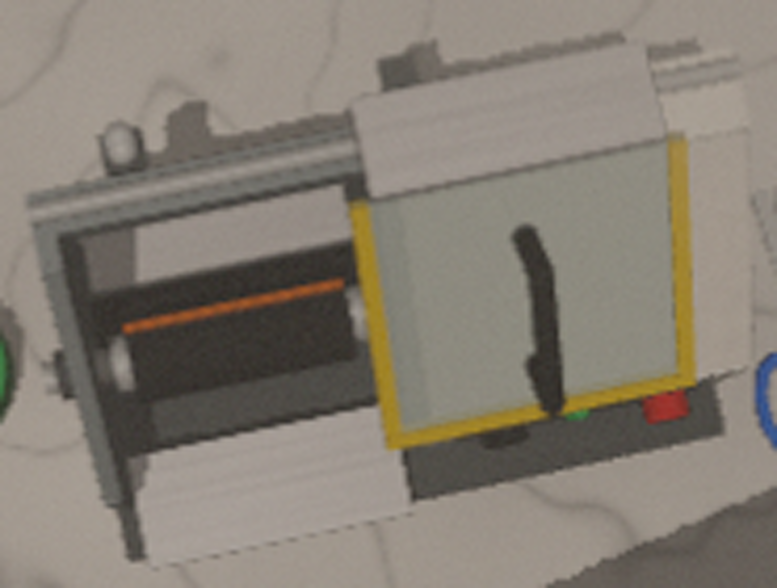

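View pics/side0c.png

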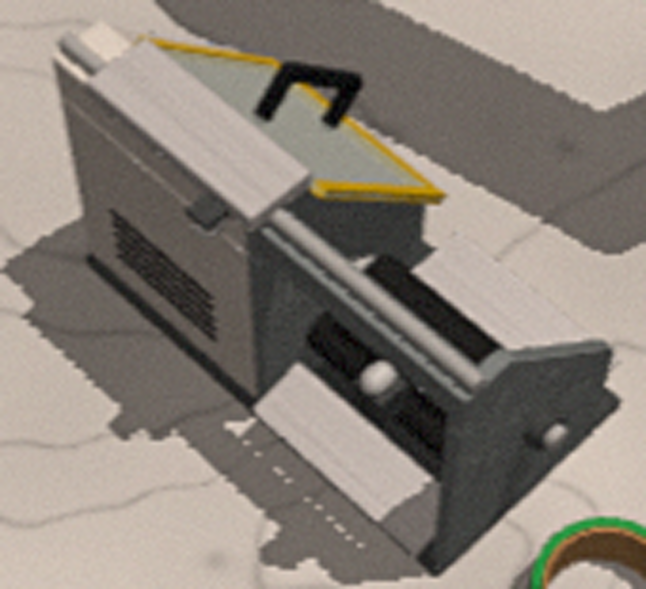

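The top crop shows the orange line from (125,328) to (345,283), the handle bar from (546,268) to (553,405), the infeed front edge from (147,563) to (412,508) and the cheek's rear top corner at (28,198). The side crop shows the left cheek's outer corners and the handle bar from (290,68) to (360,82). I'll fit the machine pose, roller angle and handle position to these.

```bash
cat > h.py <<'E'
import numpy as np, cv2
from station import *
from scipy.spatial.transform import Rotation as Ro
from scipy.optimize import least_squares
def proj(n,X,pose=None):
    c=calibration(n); X=np.atleast_2d(X)
    if n=='wrist':
        M=np.eye(4); M[:3,:3]=Ro.from_quat(pose[1]).as_matrix(); M[:3,3]=pose[0]
        T=np.linalg.inv(M@c['mount']); p=X@T[:3,:3].T+T[:3,3]
    else: p=X@np.array(c['R']).T+c['t']
    s=p[:,:2]/p[:,2:]; s=s*(1+c['k1']*(s**2).sum(1,keepdims=True))
    K=c['camera_matrix']; return s*[K[0,0],K[1,1]]+[K[0,2],K[1,2]]
def m2w(P,X,Y,a):
    P=np.atleast_2d(P); c,s=np.cos(a),np.sin(a)
    return np.c_[X+c*P[:,0]-s*P[:,1],Y+s*P[:,0]+c*P[:,1],P[:,2]]
def line(th,y): return [.026*np.sin(th),y,.115+.026*np.cos(th)]
E
cat > fit.py <<'E'
from h import *
tc=lambda u,v:((u+.5)/4.2-.5+260,(v+.5)/4.2-.5+185)
sc=lambda u,v:((u+.5)/3.8-.5+235,(v+.5)/3.8-.5+150)
def obs(p):
    X,Y,a,th,yh=p
    return [('top',line(th,.065),tc(125,328)),('top',line(th,-.065),tc(345,283)),
    ('top',[-.120,.085,.045],tc(147,563)),('top',[-.120,-.085,.045],tc(412,508)),
    ('top',[.085,.097,.246],tc(28,198)),
    ('top',[-.015,yh,.254],tc(546,268)),('top',[-.079,yh,.190],tc(553,405)),
    ('side',[.085,.097,0],sc(435,573)),('side',[.085,.097,.246],sc(475,398)),('side',[-.08,.097,.121],sc(609,345)),('side',[-.08,.097,0],sc(620,402)),
    ('side',[-.015,yh,.254],sc(290,68)),('side',[-.079,yh,.190],sc(360,82)),('side',[.045,.097,.246],sc(497,354)),]
def res(p): 
    return np.array([proj(n,m2w(P,*p[:3]))[0]-np.array(o) for n,P,o in obs(p)])
r=least_squares(lambda p:res(p).ravel(),[.5,.06,.1,.7,-.17],loss='soft_l1')
print(np.round(r.x,4)); print(np.round(res(r.x),1))
E
python3 fit.py
```

```text
[ 0.5432  0.0842  0.2191  0.7029 -0.1584]
[[-0.1  0.1]
 [-0.  -0.1]
 [-0.2  1.5]
 [ 1.5  1. ]
 [-0.3 -1.3]
 [-1.5  1.7]
 [-0.5 -0.2]
 [ 0.8 -1.1]
 [-4.1 -0.2]
 [ 0.3 -0.3]
 [-8.2  7. ]
 [-1.2 -0.1]
 [-2.2 -0.9]
 [ 1.9  0.9]]
```

```bash
cat >> h.py <<'E'
MP=[.5432,.0842,.2191]
GD=.019
def toolpose(P,phi,a=None,mp=None):
    """tool x = machine +y, fingers lean phi (down/rear); P = machine-frame grasp point"""
    mp=mp or MP
    z=np.array([np.sin(phi),0,-np.cos(phi)]); x=np.array([0,1,0.]); y=np.cross(z,x)
    R=Ro.from_euler('z',mp[2])*Ro.from_matrix(np.c_[x,y,z])
    return m2w(P,*mp)[0]+GD*R.apply([0,0,1]),R
def rows(wps,ns,jaw,p0=None,R0=None):
    s=sense(); p=np.array(s['tcp_pos']) if p0 is None else p0; R=Ro.from_quat(s['tool_rot']) if R0 is None else R0
    out=[]
    for (pt,Rt),n in zip(wps,ns):
        pa,Ra=p,R; w=(Ra.inv()*Rt).as_rotvec()
        for i in range(1,n+1):
            pd=pa+(pt-pa)*i/n; Rd=Ra*Ro.from_rotvec(w*i/n)
            d=np.round(R.inv().apply(pd-p),3); t=np.round((R.inv()*Rd).as_rotvec(),2)
            p=p+R.apply(d); R=R*Ro.from_rotvec(t); out.append([*d.tolist(),*t.tolist(),jaw])
    for i in range(0,len(out),8): print(str(out[i:i+8]).replace('-0.0,','0,').replace('0.0,','0,'))
    return p,R
def state():
    s=sense(); R=Ro.from_quat(s['tool_rot']); c,sn=np.cos(MP[2]),np.sin(MP[2])
    g=np.array(s['tcp_pos'])-GD*R.apply([0,0,1])-[MP[0],MP[1],0]; z=R.apply([0,0,1]); x=R.apply([0,0,0+1])
    f=np.array(s['force']); rm=lambda v:np.round([c*v[0]+sn*v[1],-sn*v[0]+c*v[1],v[2]],4)
    zm=rm(z); print('t',s['t'],'grasp(m)',rm(g),'phi',np.round(np.arctan2(zm[0],-zm[2]),3),'toolx(m)',rm(R.apply([1,0,0])),'F(m)',rm(f),'gap',round(s['finger_gap'],3),'gf',s['gripper_force'],'q',np.round(s['q'],2))
E
python3 - <<'E'
from h import *
phi=np.radians(25)
A=toolpose([-np.sin(phi)*.17,.02,.115+np.cos(phi)*.17],phi)
s=sense(); R0=Ro.from_quat(s['tool_rot'])
mid=(np.array([.33,-.2,.36]),R0*Ro.from_rotvec((R0.inv()*A[1]).as_rotvec()*.5))
print(A[0]); rows([mid,A],[10,10],-0.5)
E
```

```text
[0.47656322 0.08985152 0.25185248]
[[0.027, -0.035, -0.013, -0.02, 0.02, -0.08, -0.5], [0.03, -0.033, -0.013, -0.01, 0.01, -0.07, -0.5], [0.033, -0.03, -0.013, -0.02, 0.02, -0.08, -0.5], [0.035, -0.027, -0.013, -0.02, 0.02, -0.07, -0.5], [0.037, -0.024, -0.012, -0.02, 0.01, -0.08, -0.5], [0.039, -0.022, -0.013, -0.01, 0.02, -0.08, -0.5], [0.04, -0.017, -0.012, -0.02, 0.02, -0.07, -0.5], [0.043, -0.015, -0.012, -0.02, 0.01, -0.08, -0.5]]
[[0.043, -0.011, -0.011, -0.02, 0.02, -0.07, -0.5], [0.044, -0.008, -0.011, -0.01, 0.02, -0.08, -0.5], [0.031, -0.006, 0.013, -0.02, 0.02, -0.08, -0.5], [0.032, -0.003, 0.013, -0.01, 0.01, -0.07, -0.5], [0.031, -0.001, 0.014, -0.02, 0.02, -0.08, -0.5], [0.031, 0.001, 0.014, -0.02, 0.01, -0.07, -0.5], [0.031, 0.003, 0.015, -0.02, 0.02, -0.08, -0.5], [0.03, 0.005, 0.015, -0.02, 0.02, -0.08, -0.5]]
[[0.029, 0.007, 0.016, -0.01, 0.01, -0.07, -0.5], [0.029, 0.009, 0.017, -0.02, 0.02, -0.08, -0.5], [0.028, 0.011, 0.017, -0.02, 0.02, -0.07, -0.5], [0.026, 0.012, 0.018, -0.02, 0.01, -0.08, -0.5]]
```

Request:
apply_moves:
  plan:
    - [0.027,-0.035,-0.013,-0.02,0.02,-0.08,-0.6]
    - [0.03,-0.033,-0.013,-0.01,0.01,-0.07,-0.6]
    - [0.033,-0.03,-0.013,-0.02,0.02,-0.08,-0.6]
    - [0.035,-0.027,-0.013,-0.02,0.02,-0.07,-0.6]
    - [0.037,-0.024,-0.012,-0.02,0.01,-0.08,-0.6]
    - [0.039,-0.022,-0.013,-0.01,0.02,-0.08,-0.6]
    - [0.04,-0.017,-0.012,-0.02,0.02,-0.07,-0.6]
    - [0.043,-0.015,-0.012,-0.02,0.01,-0.08,-0.6]

```text
t: 1.1
tcp_pos: [0.295, -0.2798, 0.3345]
tool_rot: [0.905, 0.414, 0.073, 0.061]
force: [0.7, 0.1, -0.1]
finger_gap: 0.799
gripper_force: 0.0
```

Request:
apply_moves:
  plan:
    - [0.043,-0.011,-0.011,-0.02,0.02,-0.07,-0.6]
    - [0.044,-0.008,-0.011,-0.01,0.02,-0.08,-0.6]
    - [0.031,-0.006,0.013,-0.02,0.02,-0.08,-0.6]
    - [0.032,-0.003,0.013,-0.01,0.01,-0.07,-0.6]
    - [0.031,-0.001,0.014,-0.02,0.02,-0.08,-0.6]
    - [0.031,0.001,0.014,-0.02,0.01,-0.07,-0.6]
    - [0.031,0.003,0.015,-0.02,0.02,-0.08,-0.6]
    - [0.03,0.005,0.015,-0.02,0.02,-0.08,-0.6]

```text
t: 2.1
tcp_pos: [0.4181, -0.0254, 0.2945]
tool_rot: [0.725, 0.664, 0.142, 0.114]
force: [-0.2, -0.5, 0.2]
finger_gap: 0.802
gripper_force: 0.0
```

Request:
apply_moves:
  plan:
    - [0.029,0.007,0.016,-0.01,0.01,-0.07,-0.6]
    - [0.029,0.009,0.017,-0.02,0.02,-0.08,-0.6]
    - [0.028,0.011,0.017,-0.02,0.02,-0.07,-0.6]
    - [0.026,0.012,0.018,-0.02,0.01,-0.08,-0.6]
    - [0,0,0,0,0,0,-0.6]

```text
t: 2.72
tcp_pos: [0.476, 0.0907, 0.2498]
tool_rot: [0.609, 0.763, 0.168, 0.137]
force: [-0.3, -0.0, -0.2]
finger_gap: 0.803
gripper_force: 0.0
```

```bash
python3 - <<'E'
from h import *
state(); s=sense(); np.save('w1.npy',np.r_[s['tcp_pos'],s['tool_rot']])
im=snapshot('wrist')[:,:,::-1].copy(); cv2.imwrite('pics/w1.png',im)
E
```

```text
t 2.725 grasp(m) [-0.0723  0.021   0.267 ] phi 0.437 toolx(m) [-0.0031  1.     -0.0043] F(m) [-0.2867  0.0281 -0.2225] gap 0.803 gf 0.0 q [-0.13  0.18  2.06  0.3   0.5  -0.6 ]
```

View pics/w1.png

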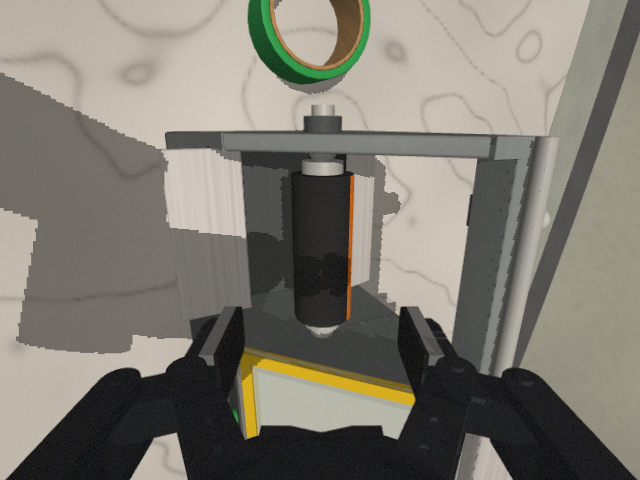

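The wrist view looks straight down the roller. Its left edge runs from (293,174) to (295,317) and its right edge from (352,174) to (347,317). The orange line sits on the right silhouette, from (353,176) to (349,318). The infeed rear edge runs from about (245,160) to (250,300), and the cheek's slope-top corner is at (497,136). I'll refine the fit with these.

```bash
cat > fit2.py <<'E'
from h import *
exec(open('fit.py').read().split('r=least')[0].split('import *')[1])
w=np.load('w1.npy'); pose=(w[:3],w[3:])
M=Ro.from_quat(pose[1]); C=pose[0]+M.apply(calibration('wrist')['mount'][:3,3])
def ld(P,Q,p,o):
    a,b=proj('wrist',m2w([P,Q],*p[:3]),pose); n=np.array([-(b-a)[1],(b-a)[0]]); return (np.array(o)-a)@n/np.linalg.norm(n)
def wres(p):
    X,Y,a,th,yh=p; c,s=np.cos(a),np.sin(a); d=C-[X,Y,0]
    cx,cz=c*d[0]+s*d[1],d[2]-.115; D=np.hypot(cx,cz); al=np.arctan2(cx,cz); b=np.arccos(.026/D)
    r=[]
    for ang,pts in((al-b,[(293,174),(295,317)]),(al+b,[(352,174),(347,317)])):
        r+=[ld(line(ang,.065),line(ang,-.065),p,o) for o in pts]
    r+=[ld([-.05,.085,.045],[-.05,-.085,.045],p,o) for o in[(245,160),(250,300)]]
    r+=[*(proj('wrist',m2w([.045,.097,.246],X,Y,a),pose)[0]-[497,136]),*(proj('wrist',m2w([-.08,.097,.121],X,Y,a),pose)[0]-[166,133])]
    tl=min(th,al+b)
    r+=[ld(line(th,.065),line(th,-.065),p,o) for o in[(352,176),(347.5,318)]]
    return np.array(r),np.degrees([al,al+b])
keep=[0,1,2,3,4,5,6,7,8,9,11,12,13]
f=lambda p:np.r_[1.5*wres(p)[0],res(p)[keep].ravel()]
r=least_squares(f,[.5432,.0842,.2191,.7,-.158],loss='soft_l1')
print(np.round(r.x,4)); print(np.round(wres(r.x)[0],1),wres(r.x)[1]); print(np.round(res(r.x),1).tolist())
r=least_squares(lambda p:np.r_[wres(p)[0],res(p)[[5,6,11,12]].ravel()],r.x,loss='soft_l1'); print('wrist only',np.round(r.x,4),np.round(wres(r.x)[0],1))
E
python3 fit2.py
```

```text
[ 0.5413  0.087   0.2247  0.8441 -0.1613]
[-4.5 -2.2  0.2  1.3 -5.3 -0.   6.2  0.2 52.2  0.4 -0.5  0.2] [-24.94503968  59.92401605]
[[-1.4, 0.1], [-1.5, -0.4], [-1.0, 2.3], [0.6, 1.5], [-1.7, -0.3], [-1.5, 1.9], [-0.4, -0.1], [2.2, -0.6], [-2.4, 0.3], [1.5, -0.1], [-7.1, 7.2], [-1.0, -0.1], [-2.2, -1.0], [3.5, 1.4]]Traceback (most recent call last):
  File "fit2.py", line 22, in <module>
    r=least_squares(lambda p:np.r_[wres(p)[0],res(p)[[5,6,11,12]].ravel()],r.x,loss='soft_l1'); print('wrist only',np.round(r.x,4),np.round(wres(r.x)[0],1))
    return func(*args, **kwargs)
    result = trf(vector_fun.fun, vector_fun.jac, x0, f0, J0, lb, ub, ftol, xtol,
                 gtol, max_nfev, x_scale, loss_function, tr_solver,
                 tr_options.copy(), verbose, callback=callback_wrapped)
    return trf_no_bounds(
        fun, jac, x0, f0, J0, ftol, xtol, gtol, max_nfev, x_scale,
        loss_function, tr_solver, tr_options, verbose, callback=callback)
    J = jac(x)
    self._update_jac()
    ~~~~~~~~~~~~~~~~^^
    self.J = self.jac_wrapped(xp_copy(self.x), f0=self.f)
            
[... 627 characters left out ...]
f = np.atleast_1d(self.fun(x, *self.args, **self.kwargs))
                      ~~~~~~~~^^^^^^^^^^^^^^^^^^^^^^^^^^^^^^
    return np.atleast_1d(self.fun(x))
                         ~~~~~~~~^^^
    return self.f(x, *self.args, **self.kwargs)
           ~~~~~~^^^^^^^^^^^^^^^^^^^^^^^^^^^^^^
  File "fit2.py", line 22, in <lambda>
    r=least_squares(lambda p:np.r_[wres(p)[0],res(p)[[5,6,11,12]].ravel()],r.x,loss='soft_l1'); print('wrist only',np.round(r.x,4),np.round(wres(r.x)[0],1))
                                              ~~~^^^
  File "<string>", line 13, in res
  File "h.py", line 6, in proj
    c=calibration(n); X=np.atleast_2d(X)
ValueError: time passes only in moves, steps and waits
```

```bash
sed -i 's/^def proj/import functools\ncalibration=functools.cache(calibration)\ndef proj/' h.py; sed -i 's/-\[166,133\]/-[221,133]/' fit2.py; python3 fit2.py
```

```text
[ 0.5425  0.0871  0.2192  0.7157 -0.1614]
[-2.8 -1.4  1.8  2.  -3.6  0.7  8.3  1.1 -0.3  0.   0.  -0. ] [-25.25029109  59.63158656]
[[-1.3, 0.3], [-1.3, 0.1], [-1.3, 1.7], [0.4, 1.3], [-1.6, -1.0], [-1.5, 1.7], [-0.4, -0.2], [1.6, -0.4], [-3.1, 0.6], [1.2, 0.4], [-7.5, 7.6], [-1.2, -0.1], [-2.2, -0.9], [2.8, 1.7]]
wrist only [ 0.5424  0.0873  0.2191  0.7242 -0.1617] [-2.9 -1.5  1.8  1.9 -3.7  0.6  8.3  0.5 -0.5 -0.4  0.  -0.1]
```

```bash
sed -i 's/^MP=.*/MP=[.5425,.0872,.2192]/' h.py; python3 - <<'E'
from h import *
state(); phi=.42; u=np.array([np.sin(phi),0,-np.cos(phi)]); O=np.array([0,.01,.115])
p,R=rows([toolpose(O-.06*u,phi),toolpose(O+.002*u,phi)],[4,4],-0.6)
E
```

```text
t 2.775 grasp(m) [-0.0723  0.0171  0.2676] phi 0.438 toolx(m) [-0.0015  1.     -0.0047] F(m) [-0.6409 -0.3396  0.235 ] gap 0.796 gf 0.0 q [-0.14  0.18  2.06  0.3   0.5  -0.6 ]
[[-0.002, 0, 0.027, 0, 0, 0, -0.6], [-0.001, 0.001, 0.027, 0.01, 0, 0, -0.6], [-0.002, 0, 0.028, 0, 0, 0, -0.6], [-0.002, 0.001, 0.027, 0.01, 0, 0, -0.6], [0, 0, 0.015, 0, 0, 0, -0.6], [0, 0, 0.016, 0, 0, 0, -0.6], [0, 0, 0.015, 0, 0, 0, -0.6], [0.001, 0, 0.016, 0, 0, 0, -0.6]]
```

Request:
apply_moves:
  plan:
    - [-0.002,0,0.027,0,0,0,-0.6]
    - [-0.001,0.001,0.027,0.01,0,0,-0.6]
    - [-0.002,0,0.028,0,0,0,-0.6]
    - [-0.002,0.001,0.027,0.01,0,0,-0.6]
    - [0,0,0.015,0,0,0,-0.6]
    - [0,0,0.016,0,0,0,-0.6]
    - [0,0,0.015,0,0,0,-0.6]
    - [0.001,0,0.016,0,0,0,-0.6]

```text
t: 3.78
tcp_pos: [0.5502, 0.0972, 0.0968]
tool_rot: [0.612, 0.763, 0.161, 0.133]
force: [-0.3, -0.0, 0.4]
finger_gap: 0.802
gripper_force: 0.0
```

Request:
apply_moves:
  plan:
    - [0,0,0,0,0,0,-0.3]
    - [0,0,0,0,0,0,-0.2]
    - [0,0,0,0,0,0,0.1]
    - [0,0,0,0,0,0,0.1]
    - [0,0,0,0,0,0,0.1]
  force: 25

```text
t: 4.4
tcp_pos: [0.5488, 0.0975, 0.0965]
tool_rot: [0.612, 0.763, 0.16, 0.133]
force: [-1.8, -6.1, -3.9]
finger_gap: 0.598
gripper_force: 27.1
```

```bash
python3 - <<'E'
from h import *
state(); s=sense(); np.save('w2.npy',np.r_[s['tcp_pos'],s['tool_rot']])
a=snapshot('wrist')[:,:,::-1]; b=snapshot('top')[:,:,::-1][205:315,265:375]
b=cv2.resize(b,None,fx=3.27,fy=3.27,interpolation=cv2.INTER_CUBIC)[:360]; a=cv2.resize(a[100:460,150:590],(440,360))
cv2.imwrite('pics/g1.png',np.hstack([a,b]))
E
```

```text
t 4.4 grasp(m) [0.0006 0.0089 0.1139] phi 0.419 toolx(m) [ 0.0013  1.     -0.0062] F(m) [-3.1152 -5.5265 -3.9456] gap 0.598 gf 27.063899338245392 q [-0.09  0.59  2.03  0.78  0.17 -1.06]
```

View pics/g1.png

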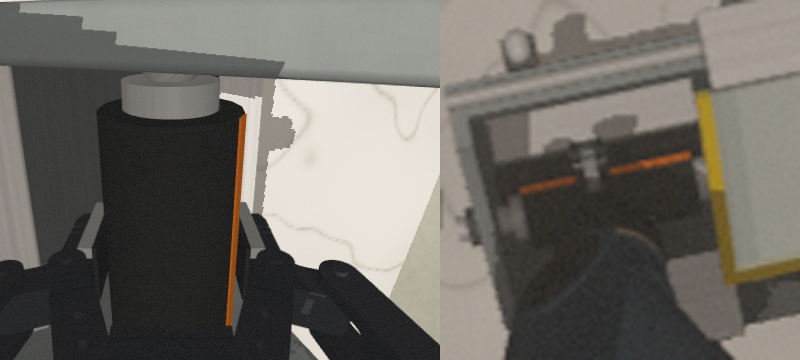

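The roller is gripped at a gap of about 51 mm with little side force. The line is at the right silhouette, (243,115) to (230,325). Next I turn it slowly about the roller axis, because joint 5 is near its end of range.

Request:
apply_moves:
  plan:
    - [0,0.0006,0,-0.03,0,0,0.1]
    - [0,0.0006,0,-0.03,0,0,0.1]
    - [0,0.0006,0,-0.03,0,0,0.1]
    - [0,0.0006,0,-0.03,0,0,0.1]
    - [0,0.0006,0,-0.03,0,0,0.1]
    - [0,0.0006,0,-0.03,0,0,0.1]

```text
t: 5.25
tcp_pos: [0.5514, 0.0982, 0.098]
tool_rot: [0.6, 0.748, 0.219, 0.178]
force: [-1.9, -5.2, -3.4]
finger_gap: 0.603
gripper_force: 27.6
```

```bash
python3 -c "
from h import *
state()"
```

```text
t 5.25 grasp(m) [0.0008 0.0088 0.1139] phi 0.573 toolx(m) [ 0.002   1.     -0.0035] F(m) [-2.9525 -4.6993 -3.3792] gap 0.603 gf 27.59250909090042 q [-0.12  0.62  2.13  2.3   0.24 -2.6 ]
```

Request:
apply_moves:
  plan:
    - [0,0.0006,0,-0.03,0,0,0.1]
    - [0,0.0006,0,-0.03,0,0,0.1]
    - [0,0.0006,0,-0.03,0,0,0.1]
    - [0,0,0,0,0,0,0.1]

```text
t: 5.75
tcp_pos: [0.5527, 0.0986, 0.099]
tool_rot: [0.593, 0.738, 0.252, 0.201]
force: [-2.2, -9.1, -6.5]
finger_gap: 0.604
gripper_force: 28.9
```

```bash
python3 -c "
from h import *
state()"
```

```text
t 5.75 grasp(m) [0.0009 0.0089 0.114 ] phi 0.656 toolx(m) [4.0e-04 1.0e+00 1.8e-03] F(m) [-4.1366 -8.3717 -6.4692] gap 0.604 gf 28.86182963848114 q [-0.14  0.65  2.19  2.53  0.39 -2.85]
```

Request:
apply_moves:
  plan:
    - [0,0,0,0,0,0,-0.6]
    - [0,0,0,0,0,0,-0.6]
    - [0,0,0,0,0,0,-0.6]

```text
t: 6.12
tcp_pos: [0.555, 0.1013, 0.1011]
tool_rot: [0.59, 0.738, 0.256, 0.203]
force: [0.1, 0.4, -0.2]
finger_gap: 0.799
gripper_force: 0.0
```

Request:
apply_moves:
  plan:
    - [0,-0.0008,0,0.04,0,0,-0.6]
    - [0,-0.0008,0,0.04,0,0,-0.6]
    - [0,-0.0008,0,0.04,0,0,-0.6]
    - [0,-0.0008,0,0.04,0,0,-0.6]
    - [0,-0.0008,0,0.04,0,0,-0.6]
    - [0,-0.0008,0,0.04,0,0,-0.6]
    - [0,-0.0008,0,0.04,0,0,-0.6]
    - [0,-0.0008,0,0.04,0,0,-0.6]

```text
t: 7.12
tcp_pos: [0.549, 0.105, 0.0975]
tool_rot: [0.61, 0.767, 0.162, 0.117]
force: [0.3, -0.5, -0.2]
finger_gap: 0.805
gripper_force: 0.0
```

```bash
python3 - <<'E'
from h import *
state(); O=[0,.009,.115]; print(np.round(toolpose(np.array(O)+.001*np.array([.3,0,-.95]),.33)[0]-sense()['tcp_pos'],4))
E
```

```text
t 7.125 grasp(m) [0.0028 0.0156 0.115 ] phi 0.401 toolx(m) [-0.0121  0.9998  0.0176] F(m) [ 0.203  -0.5902 -0.2392] gap 0.805 gf 0.0 q [-0.09  0.58  2.01  0.7   0.22 -0.97]
[-0.0021 -0.0076 -0.0014]
```

```bash
python3 - <<'E'
from h import *
phi=.31; rows([toolpose([0.0006,.010,.114],phi)],[4],-0.6)
E
```

```text
[[-0.001, -0.001, 0, 0.02, -0.01, 0, -0.6], [-0.002, -0.001, 0, 0.03, 0, 0, -0.6], [-0.001, -0.001, 0, 0.02, -0.01, 0, -0.6], [-0.002, -0.001, 0, 0.02, 0, 0.01, -0.6]]
```

Request:
apply_moves:
  plan:
    - [-0.001,-0.001,0,0.02,-0.01,0,-0.6]
    - [-0.002,-0.001,0,0.03,0,0,-0.6]
    - [-0.001,-0.001,0,0.02,-0.01,0,-0.6]
    - [-0.002,-0.001,0,0.02,0,0.01,-0.6]
    - [0,0,0,0,0,0,-0.6]

```text
t: 7.75
tcp_pos: [0.5474, 0.0983, 0.0962]
tool_rot: [0.62, 0.769, 0.122, 0.097]
force: [0.1, -0.3, 0.1]
finger_gap: 0.803
gripper_force: 0.0
```

```bash
python3 - <<'E'
from h import *
state(); s=sense(); np.save('w3.npy',np.r_[s['tcp_pos'],s['tool_rot']])
a=snapshot('wrist')[:,:,::-1]; b=snapshot('top')[:,:,::-1]; cv2.imwrite('pics/top3.png',b); cv2.imwrite('pics/w3.png',a)
b=cv2.resize(b[205:295,275:365],None,fx=4,fy=4,interpolation=cv2.INTER_CUBIC); a=cv2.resize(a[100:460,150:590],(440,360))
cv2.imwrite('pics/g2.png',np.hstack([a,b]))
E
```

```text
t 7.75 grasp(m) [0.0013 0.0097 0.1143] phi 0.313 toolx(m) [0.0043 1.     0.0017] F(m) [-0.0154 -0.3022  0.1381] gap 0.803 gf 0.0 q [-0.07  0.58  1.96  0.29  0.32 -0.55]
```

View pics/g2.png

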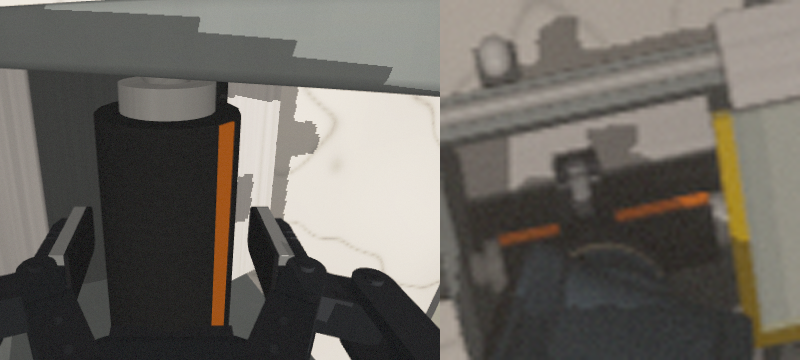

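The wrist crop shows the line at the roller's left end spanning columns 218-235 (row 122), with silhouettes at 94 and 240. In the top crop the line runs from (500,241) to (708,197). I'll compute theta from both.

```bash
cat > th.py <<'E'
from h import *
from scipy.optimize import brentq
def wrist_theta(w,uL,uR,ul,v,yend=.065):
    """center-free: solve machine dx so silhouettes match, then theta for the line (u at row v)"""
    pose=(w[:3],w[3:])
    def urow(th,mp):
        a,b=proj('wrist',m2w([line(th,yend),line(th,-.0)],*mp),pose); return a[0]+(b-a)[0]*(v-a[1])/(b-a)[1]
    def mpx(d): return [MP[0]+d*np.cos(MP[2]),MP[1]+d*np.sin(MP[2]),MP[2]]
    g=np.linspace(-2,1.6,721)
    sil=lambda d:(lambda u:(u.min(),u.max()))(np.array([urow(t,mpx(d)) for t in g[::6]]))
    d=brentq(lambda d:sum(sil(d))-(uL+uR),-.006,.006); s=sil(d)
    sc=(uR-uL)/(s[1]-s[0]); um=(uL+uR)/2
    return d,s,brentq(lambda t:urow(t,mpx(d))-(um+(ul-um)/sc),-.8,1.0)
def top_theta(l,r,dx=0):
    mp=[MP[0]+dx*np.cos(MP[2]),MP[1]+dx*np.sin(MP[2]),MP[2]]
    f=lambda p:(proj('top',m2w([line(p[0],.065+p[1]),line(p[0],-.065+p[1])],*mp))-np.array([l,r])).ravel()
    q=least_squares(f,[.3,0]); return q.x,np.round(q.fun,1)
E
python3 - <<'E'
from th import *
print(wrist_theta(np.load('w3.npy'),244,390,376.5,222))
for dx in(-.001,0,.001): print(top_theta((290,265.2),(342,254.2),dx))
E
```

```text
(0.00031013433457501455, (np.float64(243.13601649424155), np.float64(390.8639835057584)), 0.4851015863604984)
(array([ 0.46505881, -0.00305115]), array([-0.3, -0.1,  0.3,  0. ]))
(array([ 0.41989687, -0.0030464 ]), array([-0.3, -0. ,  0.3,  0. ]))
(array([ 0.37591779, -0.00304222]), array([-0.3, -0. ,  0.3,  0. ]))
```

Both views agree on theta ≈ 0.46. Grip again and turn by 0.33.

Request:
apply_moves:
  plan:
    - [0,0,0,0,0,0,-0.3]
    - [0,0,0,0,0,0,-0.2]
    - [0,0,0,0,0,0,0.1]
    - [0,0,0,0,0,0,0.1]
    - [0,0,0,0,0,0,0.1]

```text
t: 8.48
tcp_pos: [0.5465, 0.098, 0.0959]
tool_rot: [0.62, 0.769, 0.122, 0.097]
force: [-2.9, -1.1, 6.0]
finger_gap: 0.603
gripper_force: 25.7
```

```bash
python3 -c "
from h import *
state()"
```

```text
t 8.475 grasp(m) [0.0004 0.0097 0.114 ] phi 0.312 toolx(m) [0.0049 1.     0.0021] F(m) [-3.0435 -0.4616  5.9821] gap 0.603 gf 25.7204532623291 q [-0.07  0.58  1.96  0.29  0.32 -0.55]
```

Request:
apply_moves:
  plan:
    - [0,0.0006,0,-0.03,0,0,0.1]
    - [0,0.0006,0,-0.03,0,0,0.1]
    - [0,0.0006,0,-0.03,0,0,0.1]
    - [0,0.0006,0,-0.03,0,0,0.1]
    - [0,0.0006,0,-0.03,0,0,0.1]
    - [0,0.0006,0,-0.03,0,0,0.1]
    - [0,0.0006,0,-0.03,0,0,0.1]
    - [0,0.0006,0,-0.03,0,0,0.1]

```text
t: 9.48
tcp_pos: [0.5504, 0.0989, 0.0977]
tool_rot: [0.606, 0.751, 0.205, 0.163]
force: [-5.1, 0.1, 5.2]
finger_gap: 0.604
gripper_force: 26.1
```

Request:
apply_moves:
  plan:
    - [0,0.0006,0,-0.03,0,0,0.1]
    - [0,0.0006,0,-0.03,0,0,0.1]
    - [0,0.0006,0,-0.02,0,0,0.1]
    - [0,0,0,0,0,0,0.1]

```text
t: 9.98
tcp_pos: [0.5517, 0.0993, 0.0985]
tool_rot: [0.599, 0.742, 0.235, 0.186]
force: [-5.5, -5.6, 9.1]
finger_gap: 0.6
gripper_force: 26.5
```

```bash
python3 -c "
from h import *
state()"
```

```text
t 9.975 grasp(m) [0.0007 0.0098 0.1141] phi 0.61 toolx(m) [0.0051 1.     0.0053] F(m) [-6.5749 -4.2863  9.1114] gap 0.6 gf 26.49577796459198 q [-0.13  0.63  2.16  2.42  0.3  -2.72]
```

Request:
apply_moves:
  plan:
    - [0,0,0,0,0,0,-0.6]
    - [0,0,0,0,0,0,-0.6]
    - [0,0,0,0,0,0,-0.6]

```text
t: 10.35
tcp_pos: [0.5525, 0.1008, 0.0983]
tool_rot: [0.598, 0.743, 0.237, 0.186]
force: [-0.4, 0.2, 0.1]
finger_gap: 0.8
gripper_force: 0.0
```

Request:
apply_moves:
  plan:
    - [0,-0.0006,0,0.03,0,0,-0.6]
    - [0,-0.0006,0,0.03,0,0,-0.6]
    - [0,-0.0006,0,0.03,0,0,-0.6]
    - [0,-0.0006,0,0.03,0,0,-0.6]
    - [0,-0.0006,0,0.03,0,0,-0.6]
    - [0,-0.0006,0,0.03,0,0,-0.6]
    - [0,-0.0006,0,0.03,0,0,-0.6]
    - [0,-0.0006,0,0.03,0,0,-0.6]

```text
t: 11.35
tcp_pos: [0.5481, 0.1015, 0.096]
tool_rot: [0.615, 0.765, 0.154, 0.117]
force: [-0.7, -0.0, -0.1]
finger_gap: 0.804
gripper_force: 0.0
```

```bash
python3 - <<'E'
from h import *
state(); s=sense(); np.save('w4.npy',np.r_[s['tcp_pos'],s['tool_rot']])
a=snapshot('wrist')[:,:,::-1]; b=snapshot('top')[:,:,::-1]; cv2.imwrite('pics/top4.png',b); cv2.imwrite('pics/w4.png',a)
b=cv2.resize(b[205:295,275:365],None,fx=4,fy=4,interpolation=cv2.INTER_CUBIC); a=cv2.resize(a[100:460,150:590],(440,360))
cv2.imwrite('pics/g3.png',np.hstack([a,b]))
rows([toolpose([0.0004,.010,.114],.36)],[4],-0.6)
E
```

```text
t 11.35 grasp(m) [0.0013 0.0125 0.1135] phi 0.389 toolx(m) [-0.      0.9999  0.0111] F(m) [-0.6875  0.1476 -0.1245] gap 0.804 gf 0.0 q [-0.08  0.59  2.01  0.61  0.22 -0.88]
[[-0.001, -0.001, 0, 0.01, 0, 0, -0.6], [0, 0, 0, 0.01, 0, 0, -0.6], [-0.001, -0.001, -0.001, 0, -0.01, 0, -0.6], [-0.001, 0, 0, 0.01, 0, 0, -0.6]]
```

View pics/g3.png

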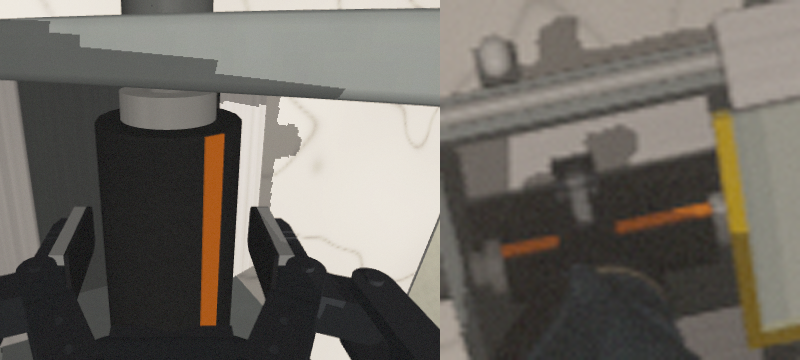

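```bash
python3 - <<'E'
from th import *
import cv2
# column extents near end rows for sub-pixel readings
a=cv2.imread('pics/w4.png').astype(int); o=(a[:,:,2]>120)&(a[:,:,0]<60)&(a[:,:,1]<140)
for v in(240,260,300): print(v,np.where(o[v,330:400])[0][[0,-1]]+330)
w=np.load('w4.npy')
for v in (240,300):
    u=np.where(o[v,330:400])[0]+330; print(v,u.mean())
print(wrist_theta(w,245.5,391,364.2,235))
b=cv2.imread('pics/top4.png').astype(int); m=(b[:,:,2]-b[:,:,0]>50)&(b[:,:,2]-b[:,:,1]>30); ys,xs=np.where(m[240:285,280:350]); ys+=240;xs+=280
k=np.polyfit(xs,ys,1); print(xs.min(),xs.max(),k)
print(top_theta((290,k@[290,1]),(342,k@[342,1])))
b=cv2.imread('pics/top3.png').astype(int); m=(b[:,:,2]-b[:,:,0]>50)&(b[:,:,2]-b[:,:,1]>30); ys,xs=np.where(m[240:285,280:350]); ys+=240;xs+=280
k=np.polyfit(xs,ys,1); print(top_theta((290,k@[290,1]),(342,k@[342,1])))
E
```

```text
240 [355 373]
260 [354 372]
300 [353 371]
240 364.0
300 362.0
(0.0003751120143702998, (np.float64(245.10630327591477), np.float64(391.39369672408526)), 0.1769148110069197)
290 348 [-2.13827186e-01  3.29574710e+02]
(array([ 0.18925713, -0.00189221]), array([-0.4, -0.1,  0.4,  0.1]))
(array([ 0.50737442, -0.00345465]), array([-0.3, -0.6,  0.3,  0.6]))
```

The wrist gives theta 0.177 and the top camera 0.189, so about 0.18 remains.

Request:
apply_moves:
  plan:
    - [-0.001,-0.001,0,0.01,0,0,-0.6]
    - [0,0,0,0.01,0,0,-0.6]
    - [-0.001,-0.001,-0.001,0.01,-0.01,0,-0.6]
    - [-0.001,0,0,0.01,0,0,-0.6]
    - [0,0,0,0,0,0,-0.2]
    - [0,0,0,0,0,0,0.1]
    - [0,0,0,0,0,0,0.1]
    - [0,0,0,0,0,0,0.1]

```text
t: 12.45
tcp_pos: [0.547, 0.0981, 0.0966]
tool_rot: [0.617, 0.767, 0.137, 0.109]
force: [0.1, 2.7, 1.0]
finger_gap: 0.603
gripper_force: 26.1
```

```bash
python3 -c "
from h import *
state()"
```

```text
t 12.45 grasp(m) [0.0002 0.0097 0.1144] phi 0.351 toolx(m) [0.0035 1.     0.0017] F(m) [0.6867 2.6088 0.984 ] gap 0.603 gf 26.147507429122925 q [-0.08  0.58  1.99  0.41  0.26 -0.67]
```

Request:
apply_moves:
  plan:
    - [0,0.0006,0,-0.03,0,0,0.1]
    - [0,0.0006,0,-0.03,0,0,0.1]
    - [0,0.0006,0,-0.03,0,0,0.1]
    - [0,0.0006,0,-0.03,0,0,0.1]
    - [0,0.0006,0,-0.03,0,0,0.1]
    - [0,0.0006,0,-0.03,0,0,0.1]
    - [0,0,0,0,0,0,0.1]

```text
t: 13.32
tcp_pos: [0.5498, 0.0989, 0.0979]
tool_rot: [0.607, 0.753, 0.198, 0.156]
force: [-0.1, -3.7, 3.6]
finger_gap: 0.598
gripper_force: 27.0
```

```bash
python3 -c "
from h import *
state()"
```

```text
t 13.325 grasp(m) [0.0004 0.0098 0.1144] phi 0.511 toolx(m) [0.0035 1.     0.005 ] F(m) [-0.9146 -3.5695  3.6478] gap 0.598 gf 27.03778713941574 q [-0.11  0.6   2.09  1.81  0.17 -2.1 ]
```

Request:
apply_moves:
  plan:
    - [0,0.0004,0,-0.02,0,0,0.1]
    - [0,0,0,0,0,0,0.1]
    - [0,0,0,0,0,0,-0.2]
    - [0,0,0,0,0,0,-0.6]
    - [0,0,0,0,0,0,-0.6]

```text
t: 13.95
tcp_pos: [0.5492, 0.1006, 0.0974]
tool_rot: [0.605, 0.752, 0.206, 0.161]
force: [-0.9, -0.5, -1.0]
finger_gap: 0.798
gripper_force: 0.0
```

```bash
python3 - <<'E'
from h import *
state(); phi=.5; u=np.array([np.sin(phi),0,-np.cos(phi)]); rows([toolpose(np.array([0.0006,.010,.114])-.13*u,phi)],[5],-0.6)
E
```

```text
t 13.95 grasp(m) [-0.0002  0.0115  0.1138] phi 0.53 toolx(m) [0.0012 1.     0.0076] F(m) [-0.9802 -0.3417 -1.0082] gap 0.798 gf 0.0 q [-0.11  0.61  2.11  1.99  0.19 -2.28]
[[0, 0.001, -0.026, 0.01, 0, 0, -0.6], [0, 0, -0.026, 0, 0, 0, -0.6], [0, 0.001, -0.026, 0.01, 0, 0, -0.6], [-0.001, 0, -0.026, 0, 0, 0, -0.6], [0, 0.001, -0.026, 0.01, -0.01, 0, -0.6]]
```

Request:
apply_moves:
  plan:
    - [0,0,-0.02,0,0,0,-0.6]
    - [0,0,-0.03,0,0,0,-0.6]
    - [0,0,-0.03,0.01,0,0,-0.6]
    - [0,0,-0.03,0,0,0,-0.6]
    - [0,0,-0.02,0.01,0,0,-0.6]
    - [0,0,0,0,0,0,-0.6]

```text
t: 14.7
tcp_pos: [0.4928, 0.0881, 0.2001]
tool_rot: [0.605, 0.754, 0.203, 0.157]
force: [0.2, -0.2, 0.0]
finger_gap: 0.797
gripper_force: 0.0
```

```bash
python3 - <<'E'
from th import *
state(); s=sense(); np.save('w5.npy',np.r_[s['tcp_pos'],s['tool_rot']])
a=snapshot('wrist')[:,:,::-1]; b=snapshot('top')[:,:,::-1]; cv2.imwrite('pics/top5.png',b); cv2.imwrite('pics/w5.png',a)
b=b.astype(int); m=(b[:,:,2]-b[:,:,0]>50)&(b[:,:,2]-b[:,:,1]>30); ys,xs=np.where(m[240:285,280:350]); ys+=240;xs+=280
k=np.polyfit(xs,ys,1); print(xs.min(),xs.max(),len(xs),k,top_theta((290,k@[290,1]),(342,k@[342,1])))
a=a.astype(int); o=(a[:,:,2]>120)&(a[:,:,0]<70)&(a[:,:,1]<140)&(a[:,:,2]-a[:,:,1]>50)
ys,xs=np.where(o[100:330,250:420]); print(ys.min()+100,ys.max()+100,xs.min()+250,xs.max()+250)
cv2.imwrite('pics/w5c.png',cv2.resize(cv2.imread('pics/w5.png')[130:350,180:480],None,fx=2.6,fy=2.6,interpolation=cv2.INTER_CUBIC))
E
```

```text
t 14.7 grasp(m) [-0.0577  0.0115  0.2166] phi 0.518 toolx(m) [-0.0018  1.      0.0093] F(m) [ 0.136  -0.2086  0.0334] gap 0.797 gf 0.0 q [-0.17  0.31  2.15  0.79  0.28 -1.11]
290 342 179 [-2.11747257e-01  3.30876507e+02] (array([ 0.00675397, -0.00092321]), array([-0.4, -0. ,  0.4,  0. ]))
180 329 335 346
```

View pics/w5c.png

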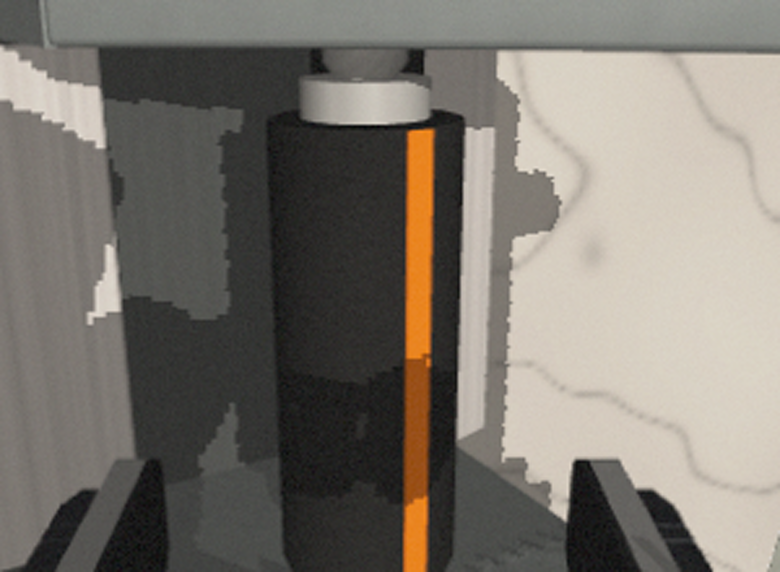

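```bash
python3 - <<'E'
from th import *
w=np.load('w5.npy')
print(wrist_theta(w,283.5,358.1,341.4,180)); print(wrist_theta(w,286.2,356.9,341,245))
# guard pushing: machine-frame handle (-.047,-.1615,.222)
phi=.70
n=np.array([-np.sin(phi),0,np.cos(phi)]); H=np.array([-.047,-.161,.222])
print([np.round(p,3) for p in (m2w(H,*MP)[0],)])
E
```

```text
(0.0006891878237091401, (np.float64(282.4468983995061), np.float64(359.1531016004941)), 0.010406357579062343)
(0.0011159351734008468, (np.float64(285.3918254428561), np.float64(357.7081745571439)), 0.006942997187094013)
[array([ 0.532, -0.08 ,  0.222])]
```

Theta is about 0.008 rad, so the line is up and the roller is released. Next is the guard: shut the fingers, lift clear, and come down to the right of the handle.

```bash
python3 - <<'E'
from h import *
phi=.25; H=np.array([-.047,-.161,.222]); u=np.array([np.sin(phi),0,-np.cos(phi)])
T=lambda y,up: toolpose(H+[0,y,0]+(.015-.019-up)*u,phi)
s=sense(); R=Ro.from_quat(s['tool_rot'])
up0=(np.array(s['tcp_pos'])-R.apply([0,0,.13]),R)
p,R=rows([up0,T(-.043,.13),T(-.043,0)],[4,9,6],1)
print(p)
E
```

```text
[[0, 0, -0.033, 0, 0, 0, 1], [0, 0, -0.032, 0, 0, 0, 1], [0, 0, -0.032, 0, 0, 0, 1], [0, 0, -0.033, 0, 0, 0, 1], [-0.024, 0.005, 0, 0.03, 0, 0, 1], [-0.024, 0.005, -0.001, 0.03, 0, 0, 1], [-0.023, 0.004, 0, 0.03, 0, 0, 1], [-0.024, 0.005, -0.001, 0.03, 0, 0, 1]]
[[-0.024, 0.005, -0.001, 0.03, -0.01, 0, 1], [-0.024, 0.005, -0.001, 0.03, 0, 0, 1], [-0.024, 0.005, -0.001, 0.03, 0, 0, 1], [-0.023, 0.004, -0.001, 0.03, 0, 0, 1], [-0.024, 0.005, -0.001, 0.03, 0, 0, 1], [0, 0, 0.022, 0, 0, 0, 1], [0, 0, 0.021, 0, 0, 0, 1], [0, 0, 0.022, 0, 0, 0, 1]]
[[0, 0, 0.022, 0, 0, 0, 1], [0, 0, 0.021, 0, 0, 0, 1], [0, 0, 0.022, 0, 0, 0, 1]]
[ 0.54414128 -0.12115925  0.20755814]
```

Request:
apply_moves:
  plan:
    - [0,0,-0.033,0,0,0,1]
    - [0,0,-0.032,0,0,0,1]
    - [0,0,-0.032,0,0,0,1]
    - [0,0,-0.033,0,0,0,1]
    - [-0.024,0.005,0,0.03,0,0,1]
    - [-0.024,0.005,-0.001,0.03,0,0,1]
    - [-0.023,0.004,0,0.03,0,0,1]
    - [-0.024,0.005,-0.001,0.03,0,0,1]

```text
t: 15.8
tcp_pos: [0.4674, -0.0167, 0.3205]
tool_rot: [0.614, 0.765, 0.157, 0.117]
force: [-0.1, 0.4, 0.9]
finger_gap: 0.004
gripper_force: 0.0
```

Request:
apply_moves:
  plan:
    - [-0.024,0.005,-0.001,0.03,-0.01,0,1]
    - [-0.024,0.005,-0.001,0.03,0,0,1]
    - [-0.024,0.005,-0.001,0.03,0,0,1]
    - [-0.023,0.004,-0.001,0.03,0,0,1]
    - [-0.024,0.005,-0.001,0.03,0,0,1]
    - [0,0,0,0,0,0,1]

```text
t: 16.55
tcp_pos: [0.5147, -0.1292, 0.3327]
tool_rot: [0.622, 0.773, 0.097, 0.076]
force: [0.5, -0.6, -0.2]
finger_gap: 0.0
gripper_force: 0.0
```

```bash
python3 - <<'E'
from h import *
state(); phi=.25; H=np.array([-.047,-.161,.222]); u=np.array([np.sin(phi),0,-np.cos(phi)])
T=lambda y,up: toolpose(H+[0,y,0]+(.015-.019-up)*u,phi)
rows([T(-.043,.03),T(-.043,0)],[6,2],1)
s=sense(); pose=(np.array(s['tcp_pos']),s['tool_rot']); a=snapshot('wrist')[:,:,::-1].copy()
for y in(-.161,): 
    pr=proj('wrist',m2w([[-.015,y,.254],[-.079,y,.19]],*MP),pose).round().astype(int); print(pr.tolist()); cv2.line(a,pr[0].tolist(),pr[1].tolist(),(0,0,255),1)
cv2.imwrite('pics/w6.png',a)
E
```

```text
t 16.55 grasp(m) [-0.0788 -0.2052  0.3512] phi 0.247 toolx(m) [0.0032 1.     0.003 ] F(m) [ 0.3918 -0.6663 -0.2396] gap 0.0 gf 0.0 q [-0.56  0.2   1.69  0.2   1.09 -0.85]
[[0, 0, 0.017, 0, 0, 0, 1], [0, 0, 0.016, 0, 0, 0, 1], [0, 0, 0.017, 0, 0, 0, 1], [0.001, 0, 0.016, 0, 0, 0, 1], [0, -0.001, 0.017, 0, 0, 0, 1], [0, 0, 0.016, 0, 0, 0, 1], [0, 0, 0.015, 0, 0, 0, 1], [0, 0, 0.015, 0, 0, 0, 1]]
[[377, 189], [270, 180]]
```

View pics/w6.png

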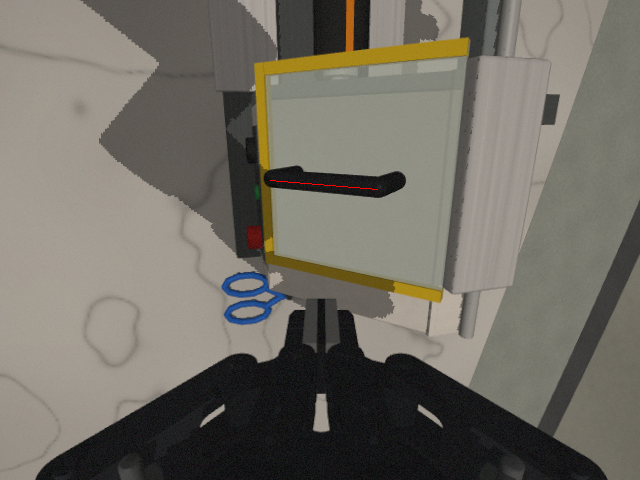

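The wrist view shows the handle bar from (268,179) to (385,188), right on my predicted red line, and the fingers are to its right. Descend, then push. That was the tenth picture, so the rest is by numbers.

Request:
apply_moves:
  plan:
    - [0,0,0.017,0,0,0,1]
    - [0,0,0.016,0,0,0,1]
    - [0,0,0.017,0,0,0,1]
    - [0,0,0.016,0,0,0,1]
    - [0,0,0.017,0,0,0,1]
    - [0,0,0.016,0,0,0,1]
    - [0,0,0.015,0,0,0,1]
    - [0,0,0.015,0,0,0,1]

```text
t: 17.6
tcp_pos: [0.5437, -0.1206, 0.208]
tool_rot: [0.622, 0.774, 0.096, 0.076]
force: [-0.4, -0.4, 0.0]
finger_gap: 0.003
gripper_force: 0.0
```

Request:
apply_moves:
  plan:
    - [0.006,0,0,0,0,0,1]
    - [0.006,0,0,0,0,0,1]
    - [0.006,0,0,0,0,0,1]
    - [0.006,0,0,0,0,0,1]
    - [0.006,0,0,0,0,0,1]
    - [0.006,0,0,0,0,0,1]

```text
t: 18.35
tcp_pos: [0.5365, -0.0864, 0.2094]
tool_rot: [0.622, 0.773, 0.096, 0.078]
force: [0.4, -2.5, 1.2]
finger_gap: -0.0
gripper_force: 0.8
```

```bash
python3 -c "
from h import *
state()"
```

```text
t 18.35 grasp(m) [-0.0483 -0.1681  0.2278] phi 0.247 toolx(m) [ 3.e-03  1.e+00 -5.e-04] F(m) [-0.1845 -2.4879  1.1819] gap -0.0 gf 0.8485668618232012 q [-0.45  0.38  1.83  0.22  0.75 -0.82]
```

Request:
apply_moves:
  plan:
    - [0.012,0,0,0,0,0,1]
    - [0.012,0,0,0,0,0,1]
    - [0.012,0,0,0,0,0,1]
    - [0.012,0,0,0,0,0,1]
    - [0.012,0,0,0,0,0,1]
    - [0.012,0,0,0,0,0,1]
    - [0.012,0,0,0,0,0,1]
    - [0.012,0,0,0,0,0,1]

```text
t: 19.35
tcp_pos: [0.5153, 0.0083, 0.209]
tool_rot: [0.622, 0.773, 0.096, 0.077]
force: [-0.7, -2.5, 0.4]
finger_gap: 0.003
gripper_force: 0.9
```

```bash
python3 -c "
from h import *
state()"
```

```text
t 19.35 grasp(m) [-0.0484 -0.0711  0.2274] phi 0.246 toolx(m) [2.8e-03 1.0e+00 9.0e-04] F(m) [-1.1813 -2.2593  0.4214] gap 0.003 gf 0.9368899371474981 q [-0.27  0.34  1.9   0.18  0.69 -0.61]
```

Handle is at about y = -0.053. Continue in smaller steps towards the catch.

Request:
apply_moves:
  plan:
    - [0.005,0,0,0,0,0,1]
    - [0.005,0,0,0,0,0,1]
    - [0.005,0,0,0,0,0,1]
    - [0.005,0,0,0,0,0,1]
    - [0.005,0,0,0,0,0,1]

```text
t: 19.98
tcp_pos: [0.5099, 0.0321, 0.2089]
tool_rot: [0.622, 0.773, 0.096, 0.076]
force: [-1.1, -2.1, -0.2]
finger_gap: 0.0
gripper_force: 0.8
```

Request:
apply_moves:
  plan:
    - [0.003,0,0,0,0,0,1]
    - [0.003,0,0,0,0,0,1]
    - [0.003,0,0,0,0,0,1]

```text
t: 20.35
tcp_pos: [0.5082, 0.0408, 0.209]
tool_rot: [0.622, 0.773, 0.096, 0.077]
force: [-0.5, -2.5, -1.0]
finger_gap: 0.002
gripper_force: 0.9
```

Request:
apply_moves:
  plan:
    - [0.003,0,0,0,0,0,1]
    - [0.003,0,0,0,0,0,1]

```text
t: 20.6
tcp_pos: [0.5077, 0.0437, 0.2091]
tool_rot: [0.621, 0.774, 0.094, 0.079]
force: [-1.8, -14.6, -2.1]
finger_gap: -0.0
gripper_force: 6.9
```

```bash
python3 -c "
from h import *
state()"
```

```text
t 20.6 grasp(m) [-0.048  -0.0348  0.2276] phi 0.247 toolx(m) [ 0.0012  1.     -0.0059] F(m) [ -4.9043 -13.8161  -2.0909] gap -0.0 gf 6.911598443984985 q [-0.19  0.33  1.92  0.15  0.67 -0.51]
```

Request:
apply_moves:
  plan:
    - [0.002,0,0,0,0,0,1]
    - [0.002,0,0,0,0,0,1]

```text
t: 20.85
tcp_pos: [0.5064, 0.049, 0.2091]
tool_rot: [0.622, 0.774, 0.095, 0.078]
force: [-1.4, -7.3, -0.8]
finger_gap: -0.002
gripper_force: 3.4
```

Request:
apply_moves:
  plan:
    - [0.002,0,0,0,0,0,1]
    - [0.002,0,0,0,0,0,1]

```text
t: 21.1
tcp_pos: [0.5054, 0.0537, 0.2091]
tool_rot: [0.622, 0.773, 0.096, 0.077]
force: [-1.1, -5.2, -0.2]
finger_gap: 0.004
gripper_force: 2.4
```

Request:
apply_moves:
  plan:
    - [0.002,0,0,0,0,0,1]
    - [0.002,0,0,0,0,0,1]

```text
t: 21.35
tcp_pos: [0.5043, 0.0584, 0.2091]
tool_rot: [0.622, 0.773, 0.096, 0.077]
force: [-1.6, -1.2, -0.9]
finger_gap: -0.003
gripper_force: 1.0
```

Request:
apply_moves:
  plan:
    - [0.002,0,0,0,0,0,1]
    - [0.001,0,0,0,0,0,1]

```text
t: 21.6
tcp_pos: [0.5042, 0.0599, 0.2091]
tool_rot: [0.621, 0.774, 0.095, 0.078]
force: [-1.7, -11.6, -0.7]
finger_gap: 0.002
gripper_force: 5.7
```

Request:
apply_moves:
  plan:
    - [0.002,0,0,0,0,0,1]
    - [0,0,0,0,0,0,1]

```text
t: 21.85
tcp_pos: [0.5042, 0.0599, 0.2092]
tool_rot: [0.621, 0.774, 0.094, 0.08]
force: [-1.8, -17.1, -2.5]
finger_gap: -0.003
gripper_force: 8.1
```

```bash
python3 -c "
from h import *
state()"
```

```text
t 21.85 grasp(m) [-0.0479 -0.0182  0.2276] phi 0.247 toolx(m) [ 9.0e-04  1.0e+00 -6.5e-03] F(m) [ -5.4217 -16.2821  -2.5034] gap -0.003 gf 8.12322422862053 q [-0.15  0.32  1.92  0.13  0.66 -0.47]
```

Hard stop reached about 16 mm past the force peak, as the catch should feel. Back off and check.

Request:
apply_moves:
  plan:
    - [-0.006,0,0,0,0,0,1]
    - [-0.008,0,0,0,0,0,1]
    - [-0.005,0,-0.01,0,0,0,1]
    - [0,0,-0.03,0,0,0,1]
    - [0,0,-0.04,0,0,0,1]
    - [0,0,-0.05,0,0,0,1]
    - [-0.03,-0.02,-0.03,0,0,0,1]
    - [-0.04,-0.03,0,0,0,0,1]

```text
t: 22.85
tcp_pos: [0.4382, -0.0433, 0.3559]
tool_rot: [0.62, 0.774, 0.097, 0.081]
force: [-0.3, 0.2, -0.1]
finger_gap: -0.001
gripper_force: 0.0
```

Request:
apply_moves:
  plan:
    - [-0.05,-0.01,0,0,0,0,1]
    - [-0.05,-0.01,0,0,0,0,1]
    - [-0.05,0,0,0,0,0,1]
    - [-0.05,0,0,0,0,0,1]
    - [-0.04,0,0,0,0,0,1]
    - [0,0,0,0,0,0,1]
    - [0,0,0,0,0,0,1]

```text
t: 23.72
tcp_pos: [0.4692, -0.2804, 0.347]
tool_rot: [0.622, 0.773, 0.096, 0.076]
force: [-0.4, 0.9, -0.2]
finger_gap: -0.001
gripper_force: 0.0
```

```bash
python3 - <<'E'
from th import *
state(); b=snapshot('top')[:,:,::-1]; cv2.imwrite('pics/top7.png',b); c=snapshot('side')[:,:,::-1]; cv2.imwrite('pics/side7.png',c)
h=cv2.cvtColor(b,cv2.COLOR_BGR2HSV)
Y=(h[:,:,0]>20)&(h[:,:,0]<35)&(h[:,:,1]>120)&(h[:,:,2]>90)
b0=cv2.imread('pics/top0.png'); h0=cv2.cvtColor(b0,cv2.COLOR_BGR2HSV); Y0=(h0[:,:,0]>20)&(h0[:,:,0]<35)&(h0[:,:,1]>120)&(h0[:,:,2]>90)
for m in(Y0,Y):
    ys,xs=np.where(m[185:325,230:445]); print('yellow',len(xs),xs.min()+230,xs.max()+230,xs.mean()+230,ys.mean()+185)
for y in(-.161,-.006,-.003,0,.003): print(y,proj('top',m2w([[-.03,y,.239],[-.06,y,.209]],*MP)).round(1).tolist())
p=proj('top',m2w([[-.03,0,.239],[-.06,0,.209],[-.047,0,.222]],*MP))
for q in p:
    v=int(round(q[1])); u=int(round(q[0])); print(u,v,b[v,u-14:u+15].mean(1).astype(int))
o=b.astype(int); m=(o[:,:,2]-o[:,:,0]>25)&(o[:,:,2]-o[:,:,1]>14)&~Y; ys,xs=np.where(m[245:285,280:350]); ys+=245;xs+=280; print('orange',len(xs))
k=np.polyfit(xs,ys,1) if len(xs)>20 else None; print(k, None if k is None else top_theta((290,k@[290,1]),(342,k@[342,1])))
E
```

```text
t 23.725 grasp(m) [-0.1561 -0.3429  0.3654] phi 0.246 toolx(m) [0.0027 1.     0.002 ] F(m) [-0.2188  0.9936 -0.2176] gap -0.001 gf 0.0 q [-0.86  0.23  1.6   0.23  1.2  -1.15]
yellow 739 343 425 385.5128552097429 263.5683355886333
yellow 715 272 360 319.63496503496503 277.10629370629374
-0.161 [[388.6, 257.7], [389.9, 272.1]]
-0.006 [[320.4, 271.9], [323.2, 286.1]]
-0.003 [[319.1, 272.2], [321.9, 286.4]]
0 [[317.7, 272.5], [320.6, 286.6]]
0.003 [[316.4, 272.8], [319.3, 286.9]]
318 272 [119 120 120 120 119 118 119 122 121 121 120 100  67  54  54  51  55  57
  99 117 119 121 118 118 119 119 121 120 119]
321 287 [125 124 123 124 123 123 123 123 125 125 123 105  68  54  56  53  51  60
 110 137 135 136 138 137 137 136 137 136 136]
319 281 [124 124 120 126 123 123 124 123 122 125 122 124 102  56  54  54  49  53
  69 105 123 122 124 124 125 126 122 121 124]
orange 42
[-2.77497929e-01  3.52411678e+02] (array([-0.06269099, -0.00055137]), array([-0.4, -1.7,  0.4,  1.7]))
```

```bash
python3 - <<'E'
from th import *
for f in('top5','top7'):
    o=cv2.imread(f'pics/{f}.png').astype(np.float32); d=o[:,:,2]-o[:,:,0]
    ts=np.arange(-.5,.5,.02); sc=[]
    for t in ts:
        P=proj('top',m2w([line(t,y) for y in np.r_[np.linspace(-.055,-.02,15),np.linspace(.02,.055,15)]],*MP)).astype(np.float32)
        sc.append(float(np.median(cv2.remap(d,P[:,:1],P[:,1:],cv2.INTER_LINEAR))))
    sc=np.array(sc); w=np.clip(sc-sc.min()-.5*np.ptp(sc),0,None); print(f,sc.max().round(),(ts*w).sum()/w.sum(),sc.round()[::3])
for n in('top','side'):
    a,b=[cv2.imread(f'pics/{n}{k}.png') for k in(0,7)]
    print(n,'diff at books/tape', [int(cv2.absdiff(a,b)[s].max()) for s in ([np.s_[250:355,140:265]] if n=='top' else [np.s_[290:390,370:520]])])
a,b=[cv2.imread(f'pics/top{k}.png') for k in(0,7)]
for im in(a,b):
    h=cv2.cvtColor(im,cv2.COLOR_BGR2HSV)[240:300,430:480]; ys,xs=np.where((h[:,:,0]>100)&(h[:,:,0]<130)&(h[:,:,1]>120)); print('scissors',len(xs),xs.mean() if len(xs) else 0,ys.mean() if len(xs) else 0)
E
```

```text
top5 129.0 0.010598520668508481 [  8.   9.   9.   8.  12.  30.  67. 104. 128. 126. 107.  64.  20.   9.
   9.   9.   9.]
top7 35.0 0.010162270733125882 [12. 12. 12. 12. 13. 15. 21. 30. 35. 34. 30. 22. 15. 12. 12. 11. 11.]
top diff at books/tape [28]
side diff at books/tape [33]
scissors 254 23.79527559055118 37.32283464566929
scissors 74 32.32432432432432 32.986486486486484
```

The line still faces up (0.01 rad) through the shut guard. The books and tape are unmoved, and the scissors are only hidden by the arm, which never came near them. Handing in.

```bash
python3 -c "
from station import *
print(sign_off())"
```

```text
the job is handed in; nothing more can be done
None
```

The job is handed in at about 24 s: the roller line faces up to within about 0.01 rad, and the guard is at its hard stop with the catch, judging by the push force, snapped over; the books and tape are unmoved, and the scissors, partly hidden by the arm in the last picture, were never approached.

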